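Slide the warmed pot under the stirrer and let the paddle in

ROBOT

A 6-joint arm with a two-finger parallel gripper is mounted at the origin on a cart in front of the work surface, level with it; the furniture and walls round the work are solid. World frame = base frame: x ahead of the robot, y to its left, z up, the work surface at z = 0. Lengths are in m, angles in degrees, forces in N, time in s.
With the tool pointing down it reaches from about 0.35 to 0.775 m from the base axis. Payload 7.3 kg.
Tool frame: the origin (TCP) lies midway between the tips of the shut fingers; the grasp point (between the pads) lies 19 mm behind it (r.grasp_offset is the z of the grasp point in the tool frame, in m); z points along the fingers, y is the line along which they close (so a half turn about z gives the same grasp; the last joint's range is limited). The gripper opens to 92 mm and grips with 3 to 60 N. Pads are 19 mm wide; open, the fingers measure 130 mm over their backs; the gripper's body (75 mm by 190 mm) begins 47 mm behind the grasp point.
Start: joints at [-8.365, 19.595, 87.324, -0, 73.075, -8.365], TCP at [0.525, 0, 0.227] pointing down, gripper open.
Joint ranges: [-145.02, 145.02], [-44.19, 115.74], [2.07, 154.8], [-57.11, 237.11], [16.16, 152.29], [-177.93, 177.93]. Speed limits (degrees/s): [147.25, 147.25, 180, 180, 180, 180].

INTERFACE

Orientations are given as [roll, pitch, yaw] about the fixed x, y, z axes, in that order (R = Rz(yaw) Ry(pitch) Rx(roll)).
In Python, from workcell import r gives the robot as it stands.
- The arm moves only by the shell command python3 -m crank 'ROWS' [FORCE]. ROWS is JSON, a list of rows, each an object with "rotation": the turn, a rotation vector about the world's x, y, z scaled (see below), a list of three; "linear": the shift along the world's x, y, z scaled (see below), a list of three; "gripper": the closure, from -1 (fully open) to 1 (shut). A call has 1 to 8 rows; each row shifts and turns the commanded pose from where the row before left it; what a row does not reach is not made up. The controller multiplies each number of a shift by 2.5 cm and each number of a turn by 0.1 rad. A row lasts 1/12 s, in which the tool goes at most 41.7 mm and 7.16 degrees, less where a joint would pass 70% of its speed; a pose out of reach is approached as far as the arm can. A call with a number of a shift or a turn outside -1 to 1 is refused whole. A call with a gripper value outside its range is refused whole. The fingers move at their own pace and stop on an object; FORCE is the grip in N (left out, the last holds). Time passes only in rows, so rows that do not move let the fingers close. It gives the time, the measured TCP pose, the force, the opening and the grip force at its end, in the units of the state.
- r.observe(): the state, without advancing time (a new reading comes with each control period).
- r.capture(name): name is "scene" or "side" or "wrist"; returns the picture (400x640x3 uint8, red, green, blue); there is no depth.
- r.calibration(name): a dict with "fx", "fy", "cx", "cy" (pixels), "pose" (4x4, takes a point from camera to world coordinates). Camera axes: x right, y up, looking along -z (the intrinsics and any distortion apply to the point x, -y, -z); pixel columns grow to the right and rows downward; lengths in m; the calibration is good to about 2 mm. A picture is of the moment at which its call begins: read the wrist's pose just before it. calibration takes no time and is no camera call; for the wrist camera it gives the pose at the moment of the call.
- r.finish_job(): hands the job in; it is judged then, once.
The state is a dict: "time_s": time; "qpos": joint angles; "joint_vel": joint speeds; "joint_efforts": joint torques, N m; "tool_pos": TCP position; "orientation": TCP orientation; "contact_force": force on the tool from outside, world axes, zero at the start; "moment": the same for the moment, N m; "grip_width": opening from 0.0 (shut) to 1.0 (fully open); "grasp_force": force on a finger pad.
Only numpy, scipy, OpenCV 4.12 (cv2) and the standard library are available. Lean on these libraries where they do the work, as an engineer would, in place of code of your own. Each camera call takes 0.05 s, during which the arm holds its last target. There are 200 camera calls.

TASK

Slide the covered pot along the heating plate, without lifting or tipping it, from the ring where it warmed to the ring under the raised stirrer, with its handle still to the front. Then turn the stirrer's shaft by the black wing on top until the flat paddle lines up with the slot in the pot's lid, and lower the stirrer fully home so that the paddle passes through the slot without being forced against the lid. Leave the jar, beaker and thermometer where they are.

Things in the scene. Friction and masses are not known exactly. Their poses are not given: they have to be found in the camera images.
- hotplate: White two-place heating plate, 216 (x) x 340 (y) x 32 mm, fixed. Its top is black glass at 32 mm above the worktop with two pale rings of 115 mm diameter, 160 mm apart along its y. Origin: centre of its underside; +x points to its rear, y along its length; its control knobs are on the front (-x).
- stirrer_stand: Square 22 mm rod of the stirrer, on the heating plate's rear behind one of the rings. Origin: on the glass, centre of the ring under the stirrer, on the shaft's axis; axes as the plate's; rod 94 mm behind (+x), its top 263 mm above the worktop. The white head overhangs the ring: 80 mm wide, from 75 mm in front of the axis back to the rod; underside 162 mm, top 198 mm above the worktop (raised).
- stirrer_head (a joint): Height of the stirrer head on its rod, m: 0 raised (start), 0.044 fully lowered on its stop; grows downward. The head carries the shaft, wing and paddle down with it. It stays where it is left and needs about 7 N to push down, 13 N to pull up.
- stirrer_shaft (a joint): Turn of the stirrer's shaft, rad: positive is anticlockwise seen from above; at 0 and at pi the paddle's broad side and the wing lie along the heating plate's x (front to rear). Turns freely by hand with a little friction (0.06 N m) and stays where it is left; no stop in the turns needed here.
- wing_grip (a point): Middle of the black wing on top of the shaft, by which it is turned: 56 mm long (its x), 14 mm thick (its y), 36 mm high, narrowing to 30 mm at its foot; with the head raised this point is 227 mm above the worktop and the wing's top is 14 mm above it, the flat top of its steel boss 21 mm below. The wing is parallel to the paddle.
- paddle: Flat steel paddle at the lower end of the shaft: 38 mm broad (its x), 5 mm thick (its y), 26 mm high, on an 8 mm round shaft. Origin: middle of its lower edge, on the shaft's axis; 107 mm above the worktop while raised, 9 mm above the pot's lid; fully lowered it is 35 mm below the lid's top.
- pot: Round steel pot with a flat lid fixed on by clips, 100 mm diameter (lid 105), 66 mm high, about 0.6 kg, standing on the glass on the ring that is not under the stirrer. Origin: centre of its underside; the handle points to its -x.
- pot_grip (a point): Grip point on the axis of the pot's black round handle, a level bar 19 mm thick, 70 mm long: 102 mm from the pot's axis along the pot's -x, 46 mm above the pot's underside (78 mm above the worktop); the bar runs 40 mm from there towards the pot, 30 mm outward. Under the stirrer's head a gripper here must lean back from the pot, 20 to 45 degrees from vertical.
- pot_slot (a point): Centre of the slot in the lid, at the height of the lid's top (98 mm above the worktop), on the pot's axis. The slot is 52 mm long (its x, in line with the handle) and 16 mm wide (its y), the lid 6 mm thick, the pot hollow below.
- sample_jar: Bystander: wide jar of green fuel with white cap, 111 mm diameter, 147 mm high. Origin: centre of its underside.
- beaker: Bystander: 50 mm glass beaker, 59 mm high, at the left front. Origin: centre of its underside.
- probe_meter: Bystander: olive hand thermometer lying in front of the heating plate, 129 x 64 x 23 mm. Origin: centre of its underside.

How it is judged (in metres and radians):
On the way, in this order (a step that is already met when the one before it is completed fails the run):
1. the pot stands on the ring under the raised stirrer, handle to the front, paddle still across the slot (horizontal distance between pot_slot and paddle below 0.008 m and value of joint stirrer_head below 0.006 m and angle between the x axis of pot_slot and the x axis of hotplate, either way round below 0.5 rad), for 0.3 s.
2. the shaft is turned so that the paddle lines up with the slot, before it is lowered into it (angle between the x axis of paddle and the x axis of pot_slot, either way round below 0.22 rad and value of joint stirrer_head below 0.009 m), for 0.1 s.
At the end, for the whole second after the job is handed in: The stirrer head is within 4 mm of its lower stop with the paddle through the slot, the pot standing flat and at rest on the ring under it, its axis within 10 mm of the shaft's, its handle within 0.5 rad of straight to the front of the heating plate (value of joint stirrer_head above 0.04 m and horizontal distance between pot_slot and paddle below 0.01 m and angle between the x axis of paddle and the x axis of pot_slot, either way round below 0.3 rad and angle between the x axis of pot_slot and the x axis of hotplate, either way round below 0.5 rad and angle between pot_slot's own z axis and vertical below 0.05 rad and height (world z) of pot_slot between 0.095 and 0.101 m and linear speed of pot below 0.01 m/s); the robot touches nothing.
It fails at once if the pot is lifted off the glass (height (world z) of pot_slot above 0.105 m).
It fails at once if the pot is tipped (angle between pot_slot's own z axis and vertical above 0.12 rad).
It fails at once if the paddle is forced against the lid (contact force between paddle and pot above 25 N).
It fails at once if the jar, beaker or thermometer is shifted (distance of any of sample_jar, beaker, probe_meter from where it was at the start of the episode above 0.02 m).
It also fails if it takes over 61 s, if anything falls off the work surface, if the arm or the gripper's body presses on something with over 40 N, if the wrist force passes 120 N, or if a joint passes its speed limit or range.

## Working session

There is one attempt and no reset: what is moved stays moved. The work goes in short steps, Python scripts to look and compute and a shell command to move; the robot and the scene stay as the last step left them, time stands still between calls to the robot, and variables do not carry over. Pictures are saved under pics/ and viewed, at most 10 in all, crops included, and the job is handed in when it is done.

```bash
mkdir -p pics; ls; python3 - <<'E'
from workcell import r
import cv2
for n in("scene","side"):
    im=r.capture(n);cv2.imwrite(f"pics/{n}0.png",im[:,:,::-1]);c=r.calibration(n);print({k:(v if k!='pose' else v) for k,v in c.items()})
print(r.observe())
E
```

```text
pics
{'fx': 506.60296838775145, 'fy': 506.60296838775145, 'cx': 328.4705460280144, 'cy': 193.79157078888687, 'pose': array([[ 0.46427024,  0.4916673 , -0.73669289, -0.34280124],
       [-0.88557634,  0.27122604, -0.37708219, -0.37789933],
       [ 0.01441131,  0.82746583,  0.5613311 ,  0.78795356],
       [ 0.        ,  0.        ,  0.        ,  1.        ]])}
{'fx': 510.4579833052207, 'fy': 510.4579833052207, 'cx': 316.2295635067251, 'cy': 202.32783190624158, 'pose': array([[ 0.90201851,  0.14832457, -0.40541636,  0.05952144],
       [-0.4316436 ,  0.32470078, -0.84157781, -0.85173775],
       [ 0.00681234,  0.93411414,  0.35690946,  0.52157278],
       [ 0.        ,  0.        ,  0.        ,  1.        ]])}
{'time_s': 0.1, 'qpos': array([-8.36465745e+00,  1.96323683e+01,  8.73709270e+01, -8.54184397e-04,
        7.30763905e+01, -8.36613174e+00]), 'joint_vel': array([-0.02507189, -0.09540792, -0.09364105,  0.00219711,  0.02660878,
        0.00068445]), 'joint_efforts': array([ 1.49919495e-03, -4.32001984e+01, -2.44694173e+01,  7.19219679e-02,
        5.25739230e-02, -9.79429342e-05]), 'tool_pos': array([5.24633664e-01, 7.63611373e-05, 2.26120219e-01]), 'orientation': array([-1.79921043e+02, -1.07859916e-02,  9.00017161e+01]), 'contact_force': array([-0.39988653,  0.36756428,  0.83650469]), 'moment': array([-0.02484343,  0.02916379, -0.0245833 ]), 'grasp_force': 0.0, 'grip_width': 0.9968113511765324}
```

View pics/scene0.png

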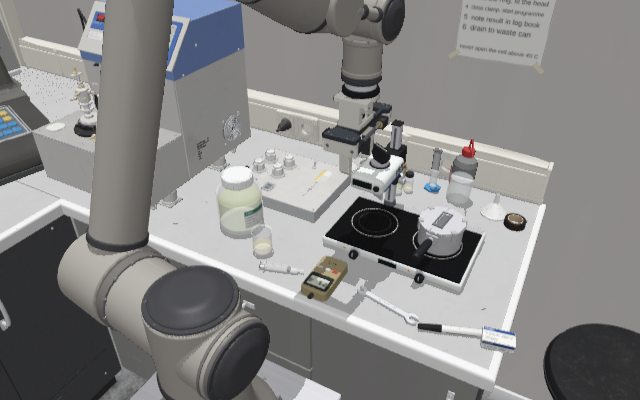

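View pics/side0.png

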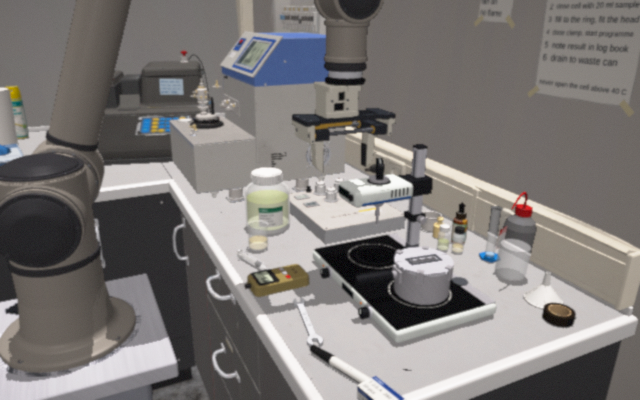

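The scene view shows the plate at about x 325–485, y 200–285. The pot is on its right ring (440,230) with the handle at (424,245). The stirrer head is at (375,175) over the left ring (375,222). I'll zoom in for exact pixels.

```bash
cat > h.py <<'E'
import numpy as np
def ray(c,u,v):
    d=c['pose'][:3,:3]@np.array([(u-c['cx'])/c['fx'],-(v-c['cy'])/c['fy'],-1.]);return c['pose'][:3,3],d/np.linalg.norm(d)
def onz(c,u,v,z):
    o,d=ray(c,u,v);return o+d*(z-o[2])/d[2]
def proj(c,p):
    q=c['pose'][:3,:3].T@(np.asarray(p)-c['pose'][:3,3]);return c['cx']-c['fx']*q[0]/q[2],c['cy']+c['fy']*q[1]/q[2]
def tri(c1,a,c2,b):
    o1,d1=ray(c1,*a);o2,d2=ray(c2,*b);s=np.linalg.lstsq(np.c_[d1,-d2],o2-o1,rcond=None)[0]
    p,q=o1+s[0]*d1,o2+s[1]*d2;return (p+q)/2,np.linalg.norm(p-q)
E
python3 - <<'E'
import cv2
a=cv2.imread("pics/scene0.png")[135:285,310:500];cv2.imwrite("pics/sc.png",cv2.resize(a,None,fx=4,fy=4,interpolation=cv2.INTER_CUBIC))
a=cv2.imread("pics/side0.png")[145:335,305:500];cv2.imwrite("pics/si.png",cv2.resize(a,None,fx=3,fy=3,interpolation=cv2.INTER_CUBIC))
E
```

```text
(no output)
```

View pics/sc.png

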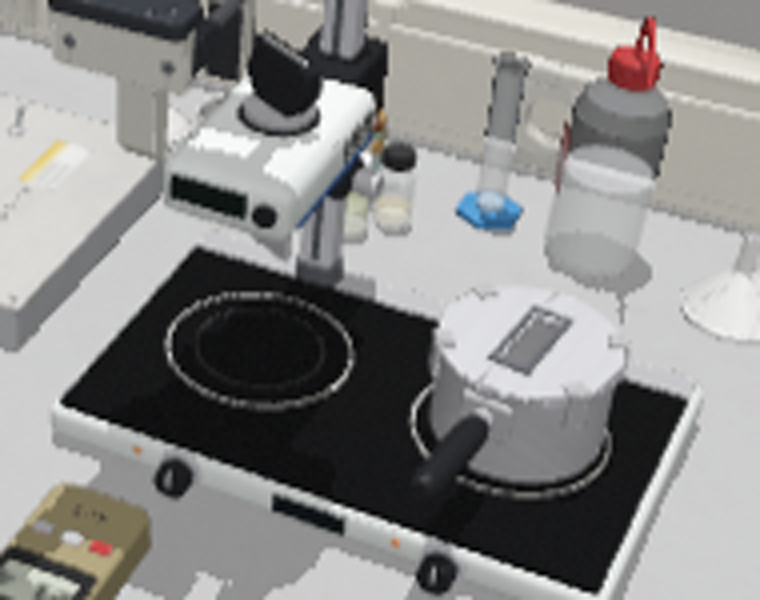

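View pics/si.png

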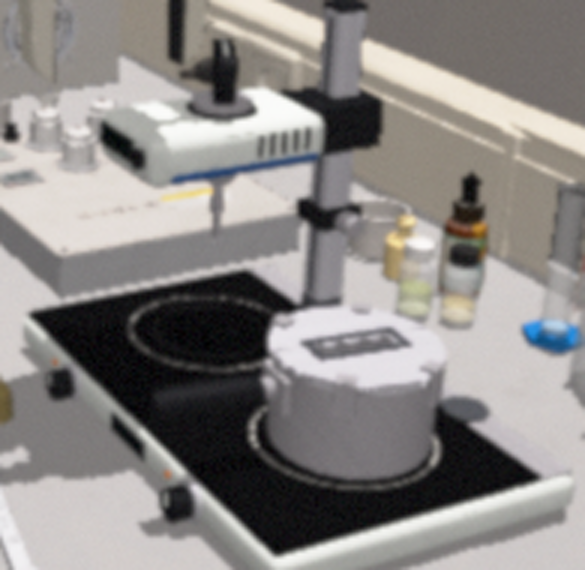

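```bash
python3 - <<'E'
from workcell import r
from h import *
S=r.calibration("scene");D=r.calibration("side")
s=lambda p:(310+p[0]/4,135+p[1]/4)
d=lambda p:(305+p[0]/3,145+p[1]/3)
np.set_printoptions(precision=4,suppress=True)
print("corners scene");
C=[onz(S,*s(p),.032) for p in[(200,248),(60,405),(602,595),(695,395)]];print(np.array(C))
print("side",np.array([onz(D,*d(p),.032) for p in[(250,270),(28,315),(278,555),(545,475)]]))
print("ring scene",onz(S,*s((259,349)),.032),"side(left,right edges)",onz(D,*d((127,330)),.032))
a=[onz(S,*s(p),.098) for p in[(548,305),(572,318),(515,375),(490,360)]];print("slot",np.array(a),np.mean(a,0))
b=[onz(D,*d(p),.098) for p in[(302,347),(400,328),(412,342),(318,361)]];print("slot side",np.array(b),np.mean(b,0))
print("slot tri",tri(S,s((531,340)),D,d((357,345))))
print("wing top S",onz(S,*s((260,32)),.241),onz(S,*s((318,70)),.241), "D",onz(D,*d((218,38)),.241),onz(D,*d((233,42)),.241))
print("boss",onz(S,*s((280,113)),.2),onz(D,*d((221,103)),.2), "paddle D", onz(D,*d((216,232)),.107))
print("handle tip S",onz(S,*s((432,480)),.078),onz(S,*s((483,425)),.078),"D",onz(D,*d((155,397)),.078),onz(D,*d((268,385)),.078))
E
```

```text
corners scene
[[ 0.6761  0.0501  0.032 ]
 [ 0.4869  0.054   0.032 ]
 [ 0.4838 -0.2726  0.032 ]
 [ 0.6781 -0.2755  0.032 ]]
side [[ 0.6758  0.043   0.032 ]
 [ 0.4874  0.0442  0.032 ]
 [ 0.4849 -0.2774  0.032 ]
 [ 0.6741 -0.2771  0.032 ]]
ring scene [ 0.5939 -0.0277  0.032 ] side(left,right edges) [ 0.5407 -0.0066  0.032 ]
slot [[ 0.6317 -0.189   0.098 ]
 [ 0.626  -0.2049  0.098 ]
 [ 0.5586 -0.1922  0.098 ]
 [ 0.565  -0.1758  0.098 ]] [ 0.5953 -0.1905  0.098 ]
slot side [[ 0.5601 -0.1842  0.098 ]
 [ 0.6294 -0.1886  0.098 ]
 [ 0.6242 -0.2067  0.098 ]
 [ 0.5583 -0.2029  0.098 ]] [ 0.593  -0.1956  0.098 ]
slot tri (array([ 0.5971, -0.1898,  0.0947]), np.float64(0.0017475762846248875))
wing top S [ 0.6073 -0.0076  0.241 ] [ 0.5826 -0.0528  0.241 ] D [ 0.5984 -0.0152  0.241 ] [ 0.6024 -0.0275  0.241 ]
boss [ 0.5951 -0.0282  0.2   ] [ 0.5946 -0.0289  0.2   ] paddle D [ 0.5947 -0.031   0.107 ]
handle tip S [ 0.4755 -0.1755  0.078 ] [ 0.5329 -0.1849  0.078 ] D [ 0.4685 -0.1691  0.078 ] [ 0.5369 -0.1849  0.078 ]
```

The measurements agree: shaft axis at about (0.595,−0.029), pot at about (0.595,−0.192) with yaw about −8.5°, and wing along about 60°. Next I'll work out the pre-grasp move.

```bash
cat >> h.py <<'E'
from scipy.spatial.transform import Rotation as Ro
def goto(r,grasp,yaw,lean):
    """units to bring grasp point there; tool y across direction yaw (deg), tool leaning back by lean"""
    o=r.observe();R=Ro.from_euler('xyz',o['orientation'],degrees=True)
    z=Ro.from_euler('z',yaw,degrees=True)*Ro.from_euler('y',-lean,degrees=True)*Ro.from_euler('x',180,degrees=True)
    best=min((z,z*Ro.from_euler('z',180,degrees=True)),key=lambda q:(q*R.inv()).magnitude())
    t=np.array(grasp)-best.apply([0,0,r.grasp_offset])
    np.set_printoptions(precision=3,suppress=True)
    print("t",o['time_s'],"grasp now",o['tool_pos']+R.apply([0,0,r.grasp_offset]),"lin units",(t-o['tool_pos'])/.025,"rot units",(best*R.inv()).as_rotvec()/.1)
E
python3 - <<'E'
from workcell import r
from h import *
S=r.calibration("scene");print(r.grasp_offset)
for n,p in dict(jar=(242,228),beaker=(262,252),therm=(325,285)).items():print(n,onz(S,*p,0.))
goto(r,[.47,-.173,.16],-8.5,0)
goto(r,[.47,-.173,.16],-8.5,30)
goto(r,[.494,-.177,.078],-8.5,30)
E
```

```text
-0.0188
jar [0.45097924 0.27050908 0.        ]
beaker [0.39845547 0.17523054 0.        ]
therm [ 0.37259861 -0.00708788  0.        ]
t 0.1 grasp now [0.525 0.    0.245] lin units [-2.185 -6.923 -3.397] rot units [ 0.008 -0.013 14.224]
t 0.1 grasp now [0.525 0.    0.245] lin units [-1.813 -6.979 -3.296] rot units [-4.307 -3.73  13.878]
t 0.1 grasp now [0.525 0.    0.245] lin units [-0.853 -7.139 -6.576] rot units [-4.307 -3.73  13.878]
```

```bash
python3 -m crank '[{"rotation":[0,0,0],"linear":[-0.7,0,0.5],"gripper":-1},{"rotation":[0,0,0],"linear":[-0.7,0,0.5],"gripper":-1},{"rotation":[0,0,-1],"linear":[-0.8,0,0],"gripper":-1},{"rotation":[0,0,-1],"linear":[0,-0.5,0],"gripper":-1},{"rotation":[0,0,-1],"linear":[0,-0.5,0],"gripper":-1},{"rotation":[0,0,-1],"linear":[0,-0.5,0],"gripper":-1},{"rotation":[0,0,-1],"linear":[0,-0.5,0],"gripper":-1},{"rotation":[0,0,-1],"linear":[0,-0.5,0],"gripper":-1}]' 30
python3 -m crank '[{"rotation":[0,0,-1],"linear":[0,-0.5,0],"gripper":-1},{"rotation":[0,0,-1],"linear":[0,-0.5,0],"gripper":-1},{"rotation":[0,0,-1],"linear":[0,-0.5,0],"gripper":-1},{"rotation":[0,0,-1],"linear":[0,-0.5,0],"gripper":-1},{"rotation":[0,0,-1],"linear":[0,-0.5,0],"gripper":-1},{"rotation":[0,0,-1],"linear":[0,-0.5,0],"gripper":-1},{"rotation":[0,0,-1],"linear":[0,-0.5,0],"gripper":-1},{"rotation":[0,0,-1],"linear":[0,-0.5,0],"gripper":-1}]'
python3 -m crank '[{"rotation":[0,0,-1],"linear":[0,-0.5,0],"gripper":-1},{"rotation":[0,0,-1],"linear":[0,-0.4,0],"gripper":-1},{"rotation":[0,0,-1],"linear":[0,0,0],"gripper":-1},{"rotation":[-0.15,-0.99,0],"linear":[0,0,-0.5],"gripper":-1},{"rotation":[-0.15,-0.99,0],"linear":[0,0,-0.5],"gripper":-1},{"rotation":[-0.15,-0.99,0],"linear":[0,0,-0.5],"gripper":-1},{"rotation":[-0.15,-0.99,0],"linear":[0,0,-0.5],"gripper":-1},{"rotation":[-0.15,-0.99,0],"linear":[0,0,-0.5],"gripper":-1}]'
python3 - <<'E'
from workcell import r
from h import *
import cv2
goto(r,[.494,-.177,.078],-8.5,30)
W=r.calibration("wrist");cv2.imwrite("pics/w1.png",r.capture("wrist")[:,:,::-1])
print(proj(W,[.494,-.177,.078]),proj(W,[.595,-.192,.098]))
E
```

```text
time_s: 0.77
tool_pos: [0.4697, -0.063, 0.2515]
orientation: [-180.0, 0.0, 55.3]
contact_force: [-0.0, -0.8, 0.2]
grip_width: 0.994
grasp_force: 0.0
time_s: 1.43
tool_pos: [0.4697, -0.163, 0.2514]
orientation: [-180.0, 0.0, 9.5]
contact_force: [-0.0, -0.1, 0.3]
grip_width: 0.999
grasp_force: 0.0
time_s: 2.1
tool_pos: [0.4695, -0.1846, 0.19]
orientation: [179.3, -28.4, -7.2]
contact_force: [2.0, 1.2, -0.6]
grip_width: 1.0
grasp_force: 0.0
t 2.1 grasp now [ 0.461 -0.183  0.207] lin units [ 1.352  0.247 -5.131] rot units [ 0.066 -0.296 -0.165]
(np.float64(309.94224306494044), np.float64(231.76072229003853)) (np.float64(311.76496925703697), np.float64(126.88596622231913))
```

View pics/w1.png

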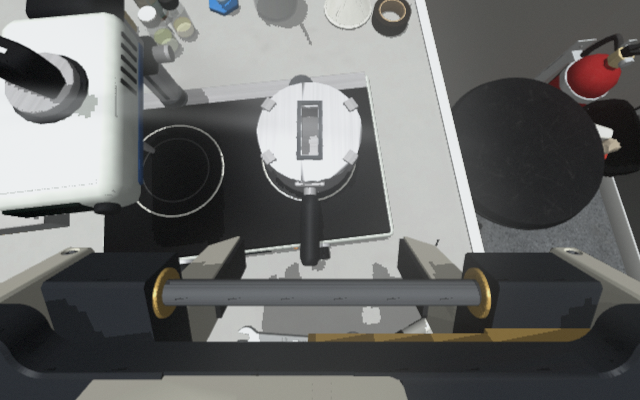

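The handle is at (311,228) and the slot at (310,130), both within about 3 px of prediction. I'll descend, check, then grip.

```bash
python3 -m crank '[{"rotation":[0.07,-0.3,-0.17],"linear":[0.2,0.25,-0.73],"gripper":-1},{"rotation":[0,0,0],"linear":[0.2,0,-0.73],"gripper":-1},{"rotation":[0,0,0],"linear":[0.2,0,-0.73],"gripper":-1},{"rotation":[0,0,0],"linear":[0.2,0,-0.73],"gripper":-1},{"rotation":[0,0,0],"linear":[0.2,0,-0.73],"gripper":-1},{"rotation":[0,0,0],"linear":[0.2,0,-0.73],"gripper":-1},{"rotation":[0,0,0],"linear":[0.15,0,-0.7],"gripper":-1},{"rotation":[0,0,0],"linear":[0,0,0],"gripper":-1}]'
python3 - <<'E'
from workcell import r
from h import *
goto(r,[.494,-.177,.078],-8.5,30)
W=r.calibration("wrist")
import cv2
cv2.imwrite("pics/w2.png",r.capture("wrist")[:,:,::-1])
E
```

```text
time_s: 2.82
tool_pos: [0.5044, -0.1821, 0.0663]
orientation: [-178.8, -29.5, -8.6]
contact_force: [-0.2, -0.2, 0.2]
grip_width: 1.001
grasp_force: 0.0
t 2.8167 grasp now [ 0.495 -0.181  0.083] lin units [-0.043  0.148 -0.183] rot units [-0.189 -0.054 -0.088]
```

View pics/w2.png

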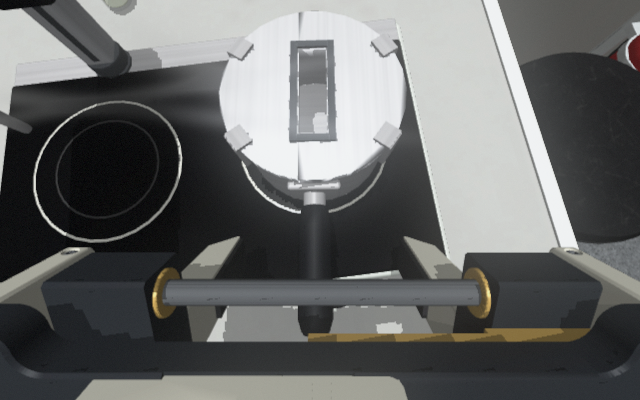

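Handle at column 316 against a finger centre of about 320, so it's centred within about 2 mm. Closing now.

```bash
python3 - <<'E'
from workcell import r
from h import *
W=r.calibration("wrist")
print("slot",onz(W,313,88,.098),"ends",onz(W,312,41,.098),onz(W,313.5,139,.098),"ring",onz(W,108,170,.032))
E
python3 -m crank '[{"rotation":[0,0,0],"linear":[0,0.1,-0.18],"gripper":-1},{"rotation":[0,0,0],"linear":[0,0,0],"gripper":1},{"rotation":[0,0,0],"linear":[0,0,0],"gripper":1},{"rotation":[0,0,0],"linear":[0,0,0],"gripper":1},{"rotation":[0,0,0],"linear":[0,0,0],"gripper":1},{"rotation":[0,0,0],"linear":[0,0,0],"gripper":1},{"rotation":[0,0,0],"linear":[0,0,0],"gripper":1},{"rotation":[0,0,0],"linear":[0,0,0],"gripper":1}]' 30
python3 -m crank '[{"rotation":[0,0,0],"linear":[0,0,0],"gripper":1},{"rotation":[0,0,0],"linear":[0,0,0],"gripper":1},{"rotation":[0,0,0],"linear":[0,0,0],"gripper":1},{"rotation":[0,0,0],"linear":[0,0,0],"gripper":1}]'
python3 - <<'E'
from workcell import r
from h import *
goto(r,[.494,-.015,.078],0,30)
E
```

```text
slot [ 0.59390601 -0.19000127  0.098     ] ends [ 0.62460298 -0.19355291  0.098     ] [ 0.56324061 -0.18613501  0.098     ] ring [ 0.59183307 -0.02617255  0.032     ]
time_s: 3.53
tool_pos: [0.5033, -0.1812, 0.0653]
orientation: [-178.8, -29.6, -8.5]
contact_force: [1.0, 0.4, 0.3]
grip_width: 0.544
grasp_force: 0.0
time_s: 3.87
tool_pos: [0.5032, -0.1812, 0.0651]
orientation: [-178.8, -29.6, -8.5]
contact_force: [-0.7, 1.1, 0.2]
grip_width: 0.253
grasp_force: 0.6
t 3.8667 grasp now [ 0.494 -0.18   0.081] lin units [ 0.006  6.647 -0.135] rot units [-0.182 -0.051  1.384]
```

```bash
python3 -m crank '[{"rotation":[0,0,0],"linear":[0,0,0],"gripper":1},{"rotation":[0,0,0],"linear":[0,0,0],"gripper":1},{"rotation":[0,0,0],"linear":[0,0,0],"gripper":1},{"rotation":[0,0,0],"linear":[0,0,0],"gripper":1},{"rotation":[0,0,0],"linear":[0,0.1,0],"gripper":1},{"rotation":[0,0,0],"linear":[0,0.2,0],"gripper":1},{"rotation":[0,0,0],"linear":[0,0.3,0],"gripper":1},{"rotation":[0,0,0],"linear":[0,0.3,0],"gripper":1}]'
python3 -m crank '[{"rotation":[0,0,0],"linear":[0,0.3,0],"gripper":1},{"rotation":[0,0,0],"linear":[0,0.3,0],"gripper":1},{"rotation":[0,0,0],"linear":[0,0.3,0],"gripper":1},{"rotation":[0,0,0],"linear":[0,0.3,0],"gripper":1},{"rotation":[0,0,0],"linear":[0,0.3,0],"gripper":1},{"rotation":[0,0,0],"linear":[0,0.3,0],"gripper":1},{"rotation":[0,0,0],"linear":[0,0.3,0],"gripper":1},{"rotation":[0,0,0],"linear":[0,0,0],"gripper":1}]'
python3 - <<'E'
from workcell import r
from h import *
import cv2
W=r.calibration("wrist");im=r.capture("wrist")
cv2.imwrite("pics/w3.png",im[:,:,::-1])
goto(r,[.494,-.015,.078],0,30)
# rotation check: lid bright blob centre
m=cv2.inRange(im[:250,150:480],(150,150,150),(255,255,255));n,l,s,c=cv2.connectedComponentsWithStats(m)
k=1+s[1:,4].argmax();print(s[k],c[k]+[150,0])
E
```

```text
time_s: 4.53
tool_pos: [0.5022, -0.1625, 0.0694]
orientation: [-178.1, -29.5, -8.6]
contact_force: [-0.3, -0.7, -3.8]
grip_width: 0.198
grasp_force: 29.9
time_s: 5.2
tool_pos: [0.5013, -0.1179, 0.0809]
orientation: [-176.5, -29.0, -8.4]
contact_force: [-1.5, 1.5, -2.9]
grip_width: 0.196
grasp_force: 30.0
t 5.25 grasp now [ 0.492 -0.118  0.097] lin units [ 0.081  4.132 -0.763] rot units [-0.537 -0.13   1.166]
[   44     0   286   203 28247] [328.716  73.943]
```

View pics/w3.png

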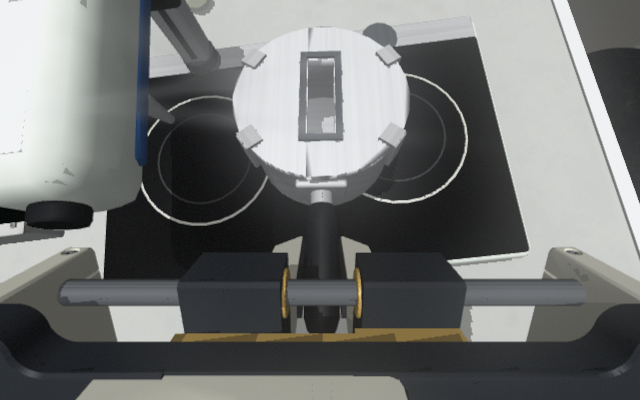

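The handle has slid down in the fingers: the tool rose about 16 mm although I commanded no z. I suspect a joint limit, so I'll check the joint angles.

```bash
python3 - <<'E'
from workcell import r
from h import *
o=r.observe();print(o['qpos'],o['time_s'],o['contact_force'],o['moment'],o['tool_pos'])
W=r.calibration("wrist");
print("slot",onz(W,320,96,.098),"ends",onz(W,320,52,.098),onz(W,321,140,.098), "edges",onz(W,320,52,.098)-onz(W,321,140,.098))
E
```

```text
[-30.44817863  20.61553827 124.60126309  58.15651634  16.26542606
  13.13956262] 5.25 [-0.53394799  1.00191316 -4.34719228] [0.21959637 0.956968   0.21336043] [ 0.50137054 -0.11830841  0.08078295]
slot [ 0.59382501 -0.12868736  0.098     ] ends [ 0.62427316 -0.13223918  0.098     ] [ 0.56532683 -0.12595476  0.098     ] edges [ 0.05894633 -0.00628442  0.        ]
```

Joint 5 is at its 16° limit, so a 30° lean is too much this close in. I'll open, lean about 20° and regrip. The pot stayed flat at (0.594,−0.129).

```bash
python3 -m crank '[{"rotation":[0,0,0],"linear":[0,0,0],"gripper":-1},{"rotation":[0,0,0],"linear":[0,0,0],"gripper":-1},{"rotation":[0,0,0],"linear":[0,0,0],"gripper":-1},{"rotation":[0,0,0],"linear":[0,0,0],"gripper":-1},{"rotation":[0,0,0],"linear":[0,0,0],"gripper":-1},{"rotation":[-0.3,0.8,0],"linear":[0,0,0],"gripper":-1},{"rotation":[-0.2,0.8,0],"linear":[0,0,0],"gripper":-1},{"rotation":[0,0,0],"linear":[0,0,0],"gripper":-1}]'
python3 - <<'E'
from workcell import r
from h import *
goto(r,[.493,-.117,.078],-6.5,20)
print(r.observe()['qpos'])
E
```

```text
time_s: 5.92
tool_pos: [0.5032, -0.1152, 0.0806]
orientation: [-177.7, -25.4, -7.4]
contact_force: [-0.3, 0.1, -0.7]
grip_width: 0.727
grasp_force: 0.0
t 5.9167 grasp now [ 0.495 -0.115  0.098] lin units [-0.152 -0.101 -0.812] rot units [-0.254  0.985  0.005]
[-28.285  20.731 121.53   37.672  18.158  34.607]
```

```bash
python3 -m crank '[{"rotation":[-0.25,0.98,0],"linear":[-0.15,-0.1,0],"gripper":-1},{"rotation":[0,0,0],"linear":[0,0,-0.4],"gripper":-1},{"rotation":[0,0,0],"linear":[0,0,-0.4],"gripper":-1},{"rotation":[0,0,0],"linear":[0,0,0],"gripper":-1}]'
python3 - <<'E'
from workcell import r
from h import *
goto(r,[.493,-.117,.078],-6.5,20)
print(r.observe()['qpos'])
E
```

```text
time_s: 6.25
tool_pos: [0.5006, -0.1123, 0.0583]
orientation: [-178.1, -22.8, -6.9]
contact_force: [-0.3, 0.5, -1.2]
grip_width: 0.986
grasp_force: 0.0
t 6.25 grasp now [ 0.493 -0.112  0.076] lin units [-0.048 -0.216  0.08 ] rot units [-0.256  0.522 -0.048]
[-27.241  23.478 120.944  33.595  17.48   38.711]
```

```bash
python3 -m crank '[{"rotation":[0.75,0.3,0],"linear":[-0.1,-0.1,0.1],"gripper":-1},{"rotation":[0.75,0.3,0],"linear":[0,0,0],"gripper":-1},{"rotation":[0,0,0],"linear":[0,0,0],"gripper":-1},{"rotation":[0,0,0],"linear":[0,0,0],"gripper":-1}]'
python3 - <<'E'
from workcell import r
from h import *
goto(r,[.493,-.117,.078],-6.5,20)
print(r.observe()['qpos'])
E
```

```text
time_s: 6.58
tool_pos: [0.4992, -0.1164, 0.0625]
orientation: [-169.7, -18.3, -10.0]
contact_force: [0.3, 0.6, 0.1]
grip_width: 0.996
grasp_force: 0.0
t 6.5833 grasp now [ 0.493 -0.119  0.08 ] lin units [ 0.006 -0.051 -0.085] rot units [-1.723 -0.042  0.018]
[-32.037  24.643 116.141  33.877  30.398  38.134]
```

Joint 5 is now at 30°, which is plenty of margin. Gripping again.

```bash
python3 -m crank '[{"rotation":[0,0,0],"linear":[0,0.08,-0.08],"gripper":-1},{"rotation":[0,0,0],"linear":[0,0,0],"gripper":1},{"rotation":[0,0,0],"linear":[0,0,0],"gripper":1},{"rotation":[0,0,0],"linear":[0,0,0],"gripper":1},{"rotation":[0,0,0],"linear":[0,0,0],"gripper":1},{"rotation":[0,0,0],"linear":[0,0,0],"gripper":1},{"rotation":[0,0,0],"linear":[0,0,0],"gripper":1},{"rotation":[0,0,0],"linear":[0,0,0],"gripper":1}]' 30
python3 -m crank '[{"rotation":[0,0,0],"linear":[0,0,0],"gripper":1},{"rotation":[0,0,0],"linear":[0,0,0],"gripper":1},{"rotation":[0,0,0],"linear":[0,0,0],"gripper":1},{"rotation":[0,0,0],"linear":[0,0,0],"gripper":1},{"rotation":[0,0,0],"linear":[0,0,0],"gripper":1},{"rotation":[0,0,0],"linear":[0,0.1,0],"gripper":1},{"rotation":[0,0,0],"linear":[0,0.2,0],"gripper":1},{"rotation":[0,0,0],"linear":[0,0.3,0],"gripper":1}]'
python3 -m crank '[{"rotation":[0,0,0],"linear":[0,0.3,0],"gripper":1},{"rotation":[0,0,0],"linear":[0,0.3,0],"gripper":1},{"rotation":[0,0,0],"linear":[0,0.3,0],"gripper":1},{"rotation":[0,0,0],"linear":[0,0.3,0],"gripper":1}]'
python3 - <<'E'
from workcell import r
o=r.observe();print(o['qpos'],o['moment'])
E
```

```text
time_s: 7.25
tool_pos: [0.4988, -0.1134, 0.0602]
orientation: [-169.6, -18.2, -9.9]
contact_force: [-0.9, 0.4, 0.4]
grip_width: 0.541
grasp_force: 0.0
time_s: 7.92
tool_pos: [0.499, -0.0986, 0.0602]
orientation: [-169.6, -18.2, -10.0]
contact_force: [0.2, -2.2, -0.5]
grip_width: 0.197
grasp_force: 30.1
time_s: 8.25
tool_pos: [0.4987, -0.0673, 0.0602]
orientation: [-169.6, -18.2, -9.9]
contact_force: [-0.2, -1.9, -1.4]
grip_width: 0.195
grasp_force: 30.1
[-26.07049664  23.78591848 118.48563526  34.3793421   27.27456945
  42.80508564] [-0.30223119  0.48255456 -0.31786167]
```

```bash
python3 -m crank '[{"rotation":[0,0,0],"linear":[0,0.3,0],"gripper":1},{"rotation":[0,0,0],"linear":[0,0.3,0],"gripper":1},{"rotation":[0,0,0],"linear":[0,0.3,0],"gripper":1},{"rotation":[0,0,0],"linear":[0,0.3,0],"gripper":1},{"rotation":[0,0,0],"linear":[0,0.3,0],"gripper":1},{"rotation":[0,0,0],"linear":[0,0.2,0],"gripper":1},{"rotation":[0,0,0],"linear":[0,0.1,0],"gripper":1},{"rotation":[0,0,0],"linear":[0,0,0],"gripper":1}]'
python3 - <<'E'
from workcell import r
from h import *
import cv2
o=r.observe();print(o['qpos'],o['tool_pos'])
a=r.capture("side")[145:335,305:500,::-1];b=r.capture("scene")[135:285,310:500,::-1]
a=cv2.resize(a,(400,390),interpolation=cv2.INTER_CUBIC);b=cv2.resize(b,(400,316),interpolation=cv2.INTER_CUBIC)
c=np.zeros((390,800,3),np.uint8);c[:,:400]=a;c[:316,400:]=b
cv2.imwrite("pics/c4.png",c);cv2.imwrite("pics/w4.png",r.capture("wrist")[:,:,::-1])
E
```

```text
time_s: 8.92
tool_pos: [0.4986, -0.0227, 0.0602]
orientation: [-169.6, -18.2, -9.9]
contact_force: [-0.2, -0.8, -1.4]
grip_width: 0.196
grasp_force: 30.0
[-20.12143492  23.11073372 119.86512631  33.77233379  24.68708496
  48.70649068] [ 0.49863586 -0.02266901  0.06017398]
```

View pics/c4.png

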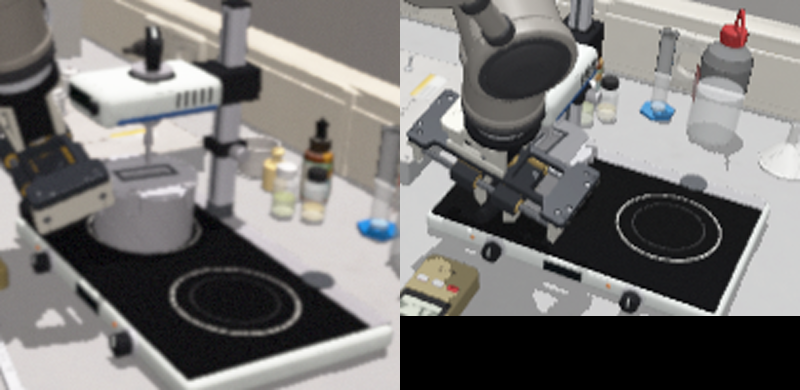

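The side view shows the pot almost under the shaft, slot at crop pixel (145,172) and shaft at column 149. I'll measure the slot and shaft numerically in the side image.

```bash
python3 - <<'E'
from workcell import r
from h import *
import cv2
D=r.calibration("side")
o=r.observe();R=Ro.from_euler('xyz',o['orientation'],degrees=True);print("grasp",o['tool_pos']+R.apply([0,0,r.grasp_offset]))
def slot(im,u0,v0):
    g=im[v0-16:v0+16,u0-32:u0+32].astype(int).mean(2)
    return g
im0=cv2.imread("pics/side0.png");im1=r.capture("side")[:,:,::-1]
for im,u0,v0 in((im0,424,260),(im1,376,229)):
    g=im[v0-14:v0+14,u0-30:u0+30].astype(np.uint8).mean(2)
    m=(g<125).astype(np.uint8);n,l,s,c=cv2.connectedComponentsWithStats(m)
    for k in range(1,n):
        if s[k,4]>30:
            rect=cv2.minAreaRect(np.argwhere(l==k)[:,::-1].astype(np.float32))
            ctr=np.array(rect[0])+[u0-30,v0-14]
            print(s[k],rect,onz(D,*ctr,.098))
    print(g[6:22,8:56:2].astype(int))
E
```

```text
grasp [ 0.49238301 -0.02558088  0.07772847]
[ 0  0 24 10 67] ((9.972951889038086, 0.5975399017333984), (8.381184577941895, 24.69817543029785), 68.62937927246094) [ 0.59060189 -0.13481871  0.098     ]
[ 13   9  34   9 105] ((29.539997100830078, 13.280000686645508), (6.081118583679199, 32.668338775634766), 81.8698959350586) [ 0.59255518 -0.1932849   0.098     ]
[ 3 20 13  8 34] ((8.400684356689453, 24.818490982055664), (13.82101821899414, 4.303550720214844), 24.443954467773438) [ 0.53300771 -0.21329395  0.098     ]
[[180 226 230 230 229 230 229 229 229 229 229 229 230 228 226 225 225 226
  228 223 209 170 171 202]
 [199 228 229 231 230 230 230 231 231 230 228 228 226 224 218 209 204 217
  228 227 221 205 194 204]
 [226 230 231 231 230 231 231 229 228 227 223 217 213 204 181 157 139 182
  223 226 219 211 206 209]
 [230 230 231 231 230 228 228 226 217 208 198 169 158 141 135 122 110 134
  205 224 225 226 225 220]
 [231 231 229 228 222 215 211 198 165 150 138 130 123 137 152 134 137 118
  167 221 227 228 228 226]
 [230 228 217 205 183 164 150 139 125 143 144 146 133 167 168 129 140 141
  
[... 2206 characters left out ...]
54 112 133  85 102 116 111 107 101  99  87  89  87  91 102 106 113
  124 141 146 146 148 160]
 [ 57  41 110 147 107  84  99  94  89  91  90  95 105 109 120 135 139 139
  142 145 146 148 147 159]
 [ 39  42 124 153 131  87  90  96 103 112 117 128 138 138 142 146 148 149
  147 148 149 153 154 161]
 [ 41  56 129 150 144 116 117 126 136 140 143 146 148 148 147 147 147 148
  149 153 158 173 174 176]
 [ 60  99 142 149 148 143 141 145 147 148 148 147 147 148 148 149 152 154
  156 172 174 195 193 191]
 [103 136 148 149 149 148 148 149 147 149 148 149 148 150 151 154 168 185
  191 210 173 185 182 178]
 [135 149 150 146 147 149 147 140 140 144 145 150 153 157 183 185 203 225
  227 228 189 155 151 170]]
```

```bash
python3 - <<'E'
from workcell import r
from h import *
D=r.calibration("side")
print(onz(D,423.5,259.2,.098),onz(D,376,229.5,.098),proj(D,[.594,-.028,.11]),proj(D,[.594,-.028,.098]),proj(D,[.594,-.028,.107]))
E
```

```text
[ 0.59268065 -0.19299782  0.098     ] [ 0.58465121 -0.04416889  0.098     ] (np.float64(375.9998652993773), np.float64(220.5429175018888)) (np.float64(375.71928931708527), np.float64(225.86181599667808)) (np.float64(375.9295083181925), np.float64(221.8766797087058))
```

View pics/w4.png

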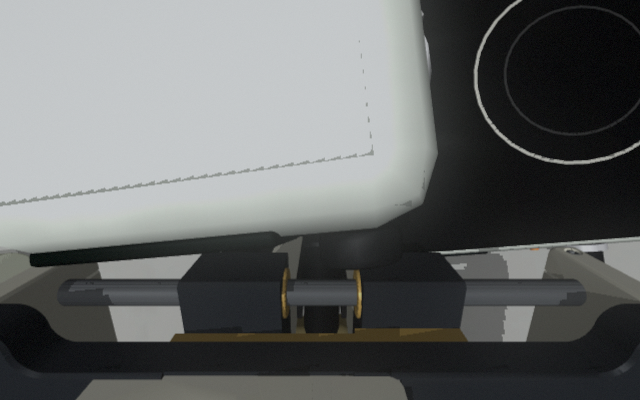

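The wrist view is blocked by the head, so I'm relying on the side camera and kinematics. Both put the remaining distance at about 10 mm in +y. I'll move that and check with one zoomed side crop.

```bash
python3 -m crank '[{"rotation":[0,0,0],"linear":[0.05,0.2,0],"gripper":1},{"rotation":[0,0,0],"linear":[0.05,0.2,0],"gripper":1},{"rotation":[0,0,0],"linear":[0,0,0],"gripper":1},{"rotation":[0,0,0],"linear":[0,0,0],"gripper":1}]'
python3 - <<'E'
from workcell import r
from h import *
import cv2
o=r.observe();R=Ro.from_euler('xyz',o['orientation'],degrees=True);print("grasp",o['tool_pos']+R.apply([0,0,r.grasp_offset]))
im=np.mean([r.capture("side").astype(float) for _ in range(4)],0).astype(np.uint8)[:,:,::-1]
cv2.imwrite("pics/side5.png",im)
a=cv2.resize(im[190:270,335:425],None,fx=7,fy=7,interpolation=cv2.INTER_CUBIC)
b=cv2.convertScaleAbs(a,alpha=1.4)
cv2.imwrite("pics/z5.png",b)
E
```

```text
time_s: 9.45
tool_pos: [0.5016, -0.0131, 0.0602]
orientation: [-169.6, -18.2, -9.9]
contact_force: [0.6, -0.3, -1.8]
grip_width: 0.194
grasp_force: 30.0
grasp [ 0.49528621 -0.01547713  0.07781465]
```

View pics/z5.png

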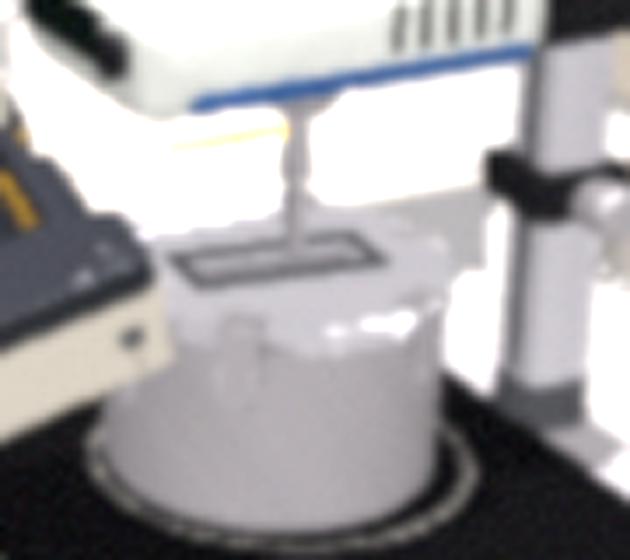

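The zoomed view shows the slot centre at crop pixel (281,259), the paddle tip at about (296,253), the ring centre at column 282 and the pot centre at column 270. So the pot sits slightly to the left. Computing the offset.

```bash
python3 - <<'E'
from workcell import r
from h import *
D=r.calibration("side")
z=lambda p:(335+(p[0]+.5)/7-.5,190+(p[1]+.5)/7-.5)
i=lambda p:(305+(p[0]+.5)/3-.5,145+(p[1]+.5)/3-.5)
S=[(172,258),(365,235),(388,258),(200,287)];I=[(302,347),(400,328),(412,342),(318,361)]
for f,P in((z,S),(i,I)):
    a=np.array([onz(D,*f(p),.098) for p in P]);e=(a[1]+a[2]-a[0]-a[3])/2;print(a.mean(0),np.degrees(np.arctan2(e[1],e[0])),np.hypot(*e[:2]))
print("ring left/right/bottom pix pred for axis (.594,-.028)")
for ax in((.594,-.028),(.592,-.028),(.594,-.032)):
    t=np.linspace(0,6.28,200);P=np.array([proj(D,[ax[0]+.0575*np.cos(k),ax[1]+.0575*np.sin(k),.032]) for k in t]);P=(P-[335,190])*7
    print(ax,P[:,0].min(),P[:,0].max(),P[:,1].max(),(np.array(proj(D,[*ax,.107]))-[335,190])*7)
for ax in((.594,-.028),(.590,-.028),(.590,-.034)):
    P=np.array([proj(D,[ax[0]+.05*np.cos(k),ax[1]+.05*np.sin(k),.034]) for k in t]);P=(P-[335,190])*7
    print("pot",ax,P[:,0].min(),P[:,0].max(),P[:,1].max(),(np.array(proj(D,[*ax,.098]))-[335,190])*7)
E
```

```text
[ 0.59031324 -0.03057275  0.098     ] -6.674274280407735 0.061888849391397376
[ 0.59324366 -0.19428043  0.098     ] -3.4092577230890284 0.06782831661420477
ring left/right/bottom pix pred for axis (.594,-.028)
(0.594, -0.028) 84.83073421042633 466.1497622793014 540.6630183594525 [286.50655823 223.13675796]
(0.592, -0.028) 79.05694387255932 460.60718485328897 542.0496083513244 [280.72899198 224.24447403]
(0.594, -0.032) 91.1962554240273 473.7736715437319 546.667716655435 [293.69101588 227.97452502]
pot (0.594, -0.028) 109.71587076031523 441.4118858053987 522.2495123105826 [285.03502522 251.03271198]
pot (0.59, -0.028) 98.20057612785854 430.2847692578173 524.9791889544575 [273.5038305  253.28582092]
pot (0.59, -0.034) 107.83762740704975 441.5828716595149 533.8833073629164 [284.21919624 260.68748699]
```

In the side frame the pot is about 4.5 mm too far forward (x) and y is right. Nudging it and checking the silhouette numerically.

```bash
python3 -m crank '[{"rotation":[0,0,0],"linear":[0.09,-0.01,0],"gripper":1},{"rotation":[0,0,0],"linear":[0.09,-0.01,0],"gripper":1},{"rotation":[0,0,0],"linear":[0,0,0],"gripper":1},{"rotation":[0,0,0],"linear":[0,0,0],"gripper":1}]'
python3 - <<'E'
from workcell import r
from h import *
import cv2
o=r.observe();R=Ro.from_euler('xyz',o['orientation'],degrees=True);print("grasp",o['tool_pos']+R.apply([0,0,r.grasp_offset]))
a=np.mean([r.capture("side").astype(float) for _ in range(4)],0)[:,:,::-1];cv2.imwrite("pics/side6.png",a)
b=cv2.imread("pics/side5.png").astype(float)
for im in(b,a):
    g=im.mean(2)
    # left & right pot edges vs black glass at crop row ~ 440..470 -> v 254..256; sub-pixel crossing at 80
    for v in(253,255,257):
        row=g[v,340:410];up=np.where((row[:-1]<100)&(row[1:]>=100))[0];dn=np.where((row[:-1]>=100)&(row[1:]<100))[0]
        x=lambda i:round(float(340+i+(100-row[i])/(row[i+1]-row[i])),2)
        print(v,[x(i) for i in up],[x(i) for i in dn])
    col=g[255:275,374:378].mean(1).astype(int);print(col)
t=cv2.matchTemplate(a[235:270,345:405].astype(np.float32),b[240:264,372:400].astype(np.float32),cv2.TM_CCOEFF_NORMED);print(cv2.minMaxLoc(t))
E
```

```text
time_s: 9.98
tool_pos: [0.5056, -0.0137, 0.0601]
orientation: [-169.6, -18.2, -9.9]
contact_force: [-1.9, 1.3, 0.4]
grip_width: 0.197
grasp_force: 30.0
grasp [ 0.49936287 -0.01607091  0.07770572]
253 [351.39] [395.04]
255 [351.72] [394.96]
257 [352.67] [394.35]
[127 128 127 127 126 127 125 125 125 119  98  59  48  53  33  18  17  17
  17  18]
253 [353.0] [397.02]
255 [353.63] [396.46]
257 [354.57] [396.05]
[128 127 127 126 126 126 125 126 125 114  82  46  46  53  32  18  17  18
  17  17]
(-0.249780535697937, 0.980995774269104, (3, 5), (28, 5))[ WARN:0@2.060] global loadsave.cpp:1063 imwrite_ Unsupported depth image for selected encoder is fallbacked to CV_8U.
```

The pot centre has moved to column ~283 against the ring's 282, so it's centred. Releasing and backing off.

```bash
python3 -m crank '[{"rotation":[0,0,0],"linear":[0,0,0],"gripper":-1},{"rotation":[0,0,0],"linear":[0,0,0],"gripper":-1},{"rotation":[0,0,0],"linear":[0,0,0],"gripper":-1},{"rotation":[0,0,0],"linear":[0,0,0],"gripper":-1},{"rotation":[0,0,0],"linear":[0,0,0],"gripper":-1},{"rotation":[0,0,0],"linear":[0,0,0],"gripper":-1},{"rotation":[0,0,0],"linear":[-0.3,0,0.4],"gripper":-1},{"rotation":[0,0,0],"linear":[-0.3,0,0.5],"gripper":-1}]'
python3 -m crank '[{"rotation":[0,0,0],"linear":[-0.3,0,0.7],"gripper":-1},{"rotation":[0,0,0],"linear":[-0.3,0,0.8],"gripper":-1},{"rotation":[0,0.5,0],"linear":[0,0,1],"gripper":-1},{"rotation":[-0.8,0.5,0],"linear":[0,0,1],"gripper":-1},{"rotation":[-0.9,0.7,0],"linear":[0,0,1],"gripper":-1},{"rotation":[0,0.8,0],"linear":[0,0,1],"gripper":-1},{"rotation":[0,0.9,0],"linear":[0,0,1],"gripper":-1},{"rotation":[0,0,0],"linear":[0,0,0.5],"gripper":-1}]'
python3 - <<'E'
from workcell import r
from h import *
import cv2
print(r.observe()['qpos'])
goto(r,[.50,-.03,.29],-30,0)
W=r.calibration("wrist");im=r.capture("wrist");cv2.imwrite("pics/w7.png",im[:,:,::-1])
print(proj(W,[.595,-.029,.241]),proj(W,[.595,-.029,.206]))
m=(im.max(2)<60).astype(np.uint8);n,l,s,c=cv2.connectedComponentsWithStats(m)
for k in range(1,n):
    if s[k,4]>150:print(s[k],c[k])
E
```

```text
time_s: 10.85
tool_pos: [0.4902, -0.0138, 0.0821]
orientation: [-169.6, -18.1, -9.9]
contact_force: [-0.4, 0.2, -0.3]
grip_width: 0.729
grasp_force: 0.0
time_s: 11.52
tool_pos: [0.4781, -0.0133, 0.2583]
orientation: [178.2, -0.6, -7.2]
contact_force: [0.4, 0.0, -1.0]
grip_width: 0.999
grasp_force: 0.0
[-9.60206336 13.03684284 91.43033407 -1.81448557 74.91212223 88.06645137]
t 11.5167 grasp now [ 0.478 -0.013  0.277] lin units [ 0.876 -0.67   0.517] rot units [ 0.327 -0.007 -3.978]
(np.float64(323.2461005421751), np.float64(39.37608501622117)) (np.float64(321.27200955914213), np.float64(52.84573607598597))
[  354     0   162   168 13028] [439.515  78.982]
[ 578    0   62  119 6285] [611.327  59.648]
[270  16  40  41 376] [286.766  44.641]
[ 401   18   89   98 6747] [444.748  66.261]
[330  54  37  27 307] [349.397  70.795]
[310 167  22  33 456] [318.456 183.294]
[117 201  16  45 275] [126.247 220.487]
[463 219  32  19 246] [478.911 228.663]
[631 232   9  49 249] [636.285 262.104]
[    0   239   640   161 62306] [320.681 332.016]
[299 243  39  29 412] [317.91  254.019]
```

```bash
python3 - <<'E'
import cv2,numpy as np
g=cv2.imread("pics/w7.png").max(2)[0:110,250:400]
g=cv2.resize(g,(75,37),interpolation=cv2.INTER_AREA)
print("\n".join(str(3*i).rjust(3)+" "+"".join("#%*+-. "[min(6,int(v)//37)] for v in row) for i,row in enumerate(g)))
E
```

```text
0 *+........................................................-+%%%%%%%%%%%%%%%
  3 -+-.......................................................--%%%%%%%%%%%%%%%
  6 ---.......................................................--*%%%%%%%%%%%%%%
  9 -+-.......................................................--*%%%%%%%%%%%%%%
 12 +*+.........-++**+--......................................--*%%%%%%%%%%%%%%
 15 %%*-........*%%%%%%%*+-...................................--*%%%%%%%%%%%%%%
 18 %%*-.......-%%%%%*%%%%%*+-...-++*+++++--..................--*%%%%%%%%%%%%%%
 21 %%*-.......*%%%%%%%%*%%%%%****++----++**+-................--*%%%%%%%%%%%%%%
 24 %%*+......-%%%%%%*+**%%%%%%%%%*+---------+*+-.............--+%%%%%%%%%%%%%%
 27 %%**-.....+%%%%%*-..-+*%%%%%%%%%%*+--------**+............--+%%%%%%%%%%%%%%
 30 %%%*-....-%%%%%%**-....-+**%%%%%%%%%*+-------*+-...........-+%%%%%%%%%%%%%%
 33 %%%*-....+%%%%%%%%%**+-...-+**%%%%%%%%%*++----**-..........-+%%%%%%%%%%%%%%
 36 %%%*-....-%%%%%%%%%%%%**+-....-+*%%%%%%%%%%*+--**-.........-+%%%%%%%%%%%%%%
 39 %%%%+-....+%%%%%%%%%%%%%%%*+-....-+**%%%%%%%%%**%+........
[... 1157 characters left out ...]
......-****+-............-+*%%*+-------......--*%%%%%%%%%%%%
 87 ********-..............+****++-------+++*****-...------.....--*%%%%%%%%%%%%
 90 ********+-...............+****************+-................--*%%%%%%%%%%%%
 93 ********+-................---+*********+-...................--*%%%%%%%%%%%%
 96 ********+-......................---.........................--+%%%%%%%%%%%%
 99 *********-..................................................--+%%%%%%%%%%%%
102 *********+-.................................................--+%%%%%%%%%%%%
105 *********+-..................................................-+%%%%%%%%%%%%
108 +********+-..................................................-+%%%%%%%%%%%%
```

```bash
python3 - <<'E'
from workcell import r
from h import *
W=r.calibration("wrist")
a=onz(W,286,27,.241);b=onz(W,352,57,.241);print(a,b,(a+b)/2,np.degrees(np.arctan2(*(a-b)[1::-1])))
print("boss",onz(W,250+29*2,57,.206))
for y in(-30,-25):goto(r,[.594,-.029,.275],y,0)
E
```

```text
[ 0.60420609 -0.01016712  0.241     ] [ 0.58536045 -0.0440366   0.241     ] [ 0.59478327 -0.02710186  0.241     ] 60.90758073389201
boss [ 0.59465321 -0.0202554   0.206     ]
t 11.5667 grasp now [ 0.478 -0.013  0.278] lin units [ 4.616 -0.624 -0.118] rot units [ 0.339  0.046 -3.977]
t 11.5667 grasp now [ 0.478 -0.013  0.278] lin units [ 4.616 -0.624 -0.118] rot units [ 0.336  0.061 -3.104]
```

Wing centre (0.595,−0.0275), angle 61°. I'll move over it with +68° of yaw.

```bash
python3 -m crank '[{"rotation":[0.33,0.05,0.9],"linear":[0,0,0],"gripper":-1},{"rotation":[0,0,1],"linear":[0.5,0,0],"gripper":-1},{"rotation":[0,0,1],"linear":[0.5,-0.1,0],"gripper":-1},{"rotation":[0,0,1],"linear":[0.6,-0.1,0],"gripper":-1},{"rotation":[0,0,1],"linear":[0.6,-0.1,0],"gripper":-1},{"rotation":[0,0,1],"linear":[0.6,-0.1,0],"gripper":-1},{"rotation":[0,0,1],"linear":[0.6,-0.1,0],"gripper":-1},{"rotation":[0,0,1],"linear":[0.6,-0.1,0],"gripper":-1}]'
python3 -m crank '[{"rotation":[0,0,1],"linear":[0.6,0,0],"gripper":-1},{"rotation":[0,0,1],"linear":[0,0,0],"gripper":-1},{"rotation":[0,0,1],"linear":[0,0,0],"gripper":-1},{"rotation":[0,0,1],"linear":[0,0,0],"gripper":-1},{"rotation":[0,0,0],"linear":[0,0,0],"gripper":-1}]'
python3 - <<'E'
from workcell import r
from h import *
goto(r,[.595,-.0275,.228],61,0);print(r.observe()['qpos'])
E
```

```text
time_s: 12.23
tool_pos: [0.5759, -0.0286, 0.2539]
orientation: [-179.8, -0.0, 38.3]
contact_force: [0.0, 0.2, -0.5]
grip_width: 1.002
grasp_force: 0.0
time_s: 12.65
tool_pos: [0.5903, -0.0285, 0.2538]
orientation: [-179.8, -0.1, 61.1]
contact_force: [-0.6, 0.2, -0.1]
grip_width: 1.0
grasp_force: 0.0
t 12.65 grasp now [ 0.59  -0.029  0.273] lin units [ 0.188  0.041 -1.785] rot units [-0.027 -0.028 -0.017]
[-10.261  25.733  73.528   0.126  80.922  18.618]
```

```bash
python3 -m crank '[{"rotation":[0,0,0],"linear":[0.19,0.04,-0.5],"gripper":-1},{"rotation":[0,0,0],"linear":[0,0,-0.6],"gripper":-1},{"rotation":[0,0,0],"linear":[0,0,-0.62],"gripper":-1},{"rotation":[0,0,0],"linear":[0,0,0],"gripper":1},{"rotation":[0,0,0],"linear":[0,0,0],"gripper":1},{"rotation":[0,0,0],"linear":[0,0,0],"gripper":1},{"rotation":[0,0,0],"linear":[0,0,0],"gripper":1},{"rotation":[0,0,0],"linear":[0,0,0],"gripper":1}]' 30
python3 -m crank '[{"rotation":[0,0,0],"linear":[0,0,0],"gripper":1},{"rotation":[0,0,0],"linear":[0,0,0],"gripper":1},{"rotation":[0,0,0],"linear":[0,0,0],"gripper":1},{"rotation":[0,0,0],"linear":[0,0,0],"gripper":1},{"rotation":[0,0,0],"linear":[0,0,0],"gripper":1},{"rotation":[0,0,0],"linear":[0,0,0],"gripper":1},{"rotation":[0,0,0],"linear":[0,0,0],"gripper":1},{"rotation":[0,0,0],"linear":[0,0,0],"gripper":1}]'
python3 - <<'E'
from workcell import r
print(r.observe()['moment'])
E
```

```text
time_s: 13.32
tool_pos: [0.596, -0.0275, 0.2129]
orientation: [-180.0, -0.1, 60.9]
contact_force: [-0.3, -0.1, 0.2]
grip_width: 0.686
grasp_force: 0.0
time_s: 13.98
tool_pos: [0.5942, -0.0267, 0.2119]
orientation: [-179.7, -0.1, 60.9]
contact_force: [-5.9, 3.1, 0.9]
grip_width: 0.152
grasp_force: 30.0
[ 0.33310989  0.87740152 -0.00577873]
```

Gripped at 14 mm. I'll ease the 6 N side load, then turn −67°.

```bash
python3 -m crank '[{"rotation":[0,0,0],"linear":[-0.05,0.03,0],"gripper":1},{"rotation":[0,0,-0.8],"linear":[0,0,0],"gripper":1},{"rotation":[0,0,-0.8],"linear":[0,0,0],"gripper":1},{"rotation":[0,0,-0.8],"linear":[0,0,0],"gripper":1},{"rotation":[0,0,-0.8],"linear":[0,0,0],"gripper":1},{"rotation":[0,0,-0.8],"linear":[0,0,0],"gripper":1},{"rotation":[0,0,-0.8],"linear":[0,0,0],"gripper":1},{"rotation":[0,0,-0.8],"linear":[0,0,0],"gripper":1}]'
python3 -m crank '[{"rotation":[0,0,-0.8],"linear":[0,0,0],"gripper":1},{"rotation":[0,0,-0.8],"linear":[0,0,0],"gripper":1},{"rotation":[0,0,-0.8],"linear":[0,0,0],"gripper":1},{"rotation":[0,0,-0.8],"linear":[0,0,0],"gripper":1},{"rotation":[0,0,-0.8],"linear":[0,0,0],"gripper":1},{"rotation":[0,0,-0.8],"linear":[0,0,0],"gripper":1},{"rotation":[0,0,-0.8],"linear":[0,0,0],"gripper":1},{"rotation":[0,0,0],"linear":[0,0,0],"gripper":1}]'
python3 - <<'E'
from workcell import r
o=r.observe();print(o['moment'],o['qpos'])
E
```

```text
time_s: 14.65
tool_pos: [0.5943, -0.0269, 0.2119]
orientation: [-179.9, -0.1, 28.6]
contact_force: [-0.2, -1.0, -0.3]
grip_width: 0.151
grasp_force: 30.0
time_s: 15.32
tool_pos: [0.5944, -0.0272, 0.2119]
orientation: [-179.9, -0.1, -3.4]
contact_force: [0.5, -2.6, -1.0]
grip_width: 0.147
grasp_force: 30.0
[-0.34204647  0.06265775 -0.04132765] [-10.05606587  27.57467388  77.17967242   0.10724632  75.166042
  83.35167414]
```

```bash
python3 -m crank '[{"rotation":[0,0,-0.5],"linear":[0,-0.03,0],"gripper":1},{"rotation":[0,0,0],"linear":[0,0,0],"gripper":1},{"rotation":[0,0,0],"linear":[0,0,0],"gripper":1},{"rotation":[0,0,0],"linear":[0,0,0],"gripper":1}]'
python3 - <<'E'
from workcell import r
from h import *
import cv2
a=r.capture("side")[:,:,::-1].astype(float);g=a.mean(2);cv2.imwrite("pics/side8.png",a.astype(np.uint8))
for v in(253,255,257):
    row=g[v,340:410];up=np.where((row[:-1]<100)&(row[1:]>=100))[0];dn=np.where((row[:-1]>=100)&(row[1:]<100))[0]
    x=lambda i:round(float(340+i+(100-row[i])/(row[i+1]-row[i])),2);print(v,[x(i) for i in up],[x(i) for i in dn])
print(g[255:275,374:378].mean(1).astype(int))
q=cv2.resize(a[212:240,350:402].mean(2).astype(np.uint8),(104,42),interpolation=cv2.INTER_CUBIC)
lo,hi=70,175
print("\n".join(str(round(212+i/1.5,1)).rjust(6)+" "+"".join("#%*+-. "[int(np.clip((int(v)-lo)*7//(hi-lo),0,6))] for v in row) for i,row in enumerate(q)))
E
```

```text
time_s: 15.65
tool_pos: [0.5944, -0.0273, 0.2119]
orientation: [-179.9, -0.1, -6.0]
contact_force: [0.9, 1.0, -1.7]
grip_width: 0.15
grasp_force: 30.0
253 [354.47] [396.69]
255 [354.4] [396.11]
257 [354.92] [395.75]
[123 121 123 122 121 120 121 121 120 109  79  44  44  49  30   9  10  12
  10   8]
 212.0                                                 .--+++++++++++++++++--                                  
 212.7                                          ......---+++++++++*+++++++++-.                                 
 213.3                                        .-++++++++++++++++++**++++++++-.                                 
 214.0                                       .-+++++++++++++++++++**++++++++-.                                 
 214.7                                       .-+++++++++++++++++++++++++++++-.                                 
 215.3                                       .-+++++++++++++++++++++++++++++-.                                 
 216.0                                       .-+++++++++++++++++++++++++++++-.                                 
 216.7           
[... 3199 characters left out ...]
-------------------++++**+-.   
 236.0 +*****++++++*********++++-------------++++++++++++-----------------------------------------++++***+-.   
 236.7 ++++***++++++*********+++-----------++++++++++++++---------------------------------------++++*****+-.   
 237.3 +++++****+++++********+++----------+++++++++++++++--------------------------------------++++******+-.   
 238.0 ++-++****++++**********++++++------+++++++++++++++++-----------------------------------+++********+-.   
 238.7 ++-++****++++***********+++++++++++++++++++++++++++++++-----------------------------+++++*****++**+-.   
 239.3 ++-++*****+++**********+++*+++++++++++++++++++++***+++++-----------------------++++++++++*****++*++-.
```

```bash
python3 - <<'E'
from workcell import r
from h import *
import cv2
D=r.calibration("side")
g=cv2.imread("pics/side8.png").mean(2);g5=cv2.imread("pics/side5.png").mean(2)
for v in(206,208,210,212,214,216,218):print(v,g[v,366:392].astype(int),'|',g5[v,370:384].astype(int))
for ax in((.594,-.032),(.5945,-.0275)):
  for z in(.135,.12,.107,.098):print(ax,z,proj(D,[*ax,z]))
  for k in(-1,1):print("paddle end",proj(D,[ax[0]+k*.019,ax[1]-k*.002,.115]))
print(onz(D,375.85,226.6,.098))
E
```

```text
206 [185 203 208 210 210 212 214 213 193 156 123 110 114 136 161 188 212 220
 222 220 219 219 220 216 208 203] | [216 216 216 213 196 159 124 116 123 143 168 193 216 225]
208 [216 215 213 211 206 204 203 204 199 180 133 120 133 175 217 223 223 222
 222 221 221 220 220 219 221 220] | [211 208 207 208 204 186 140 126 140 182 222 228 226 225]
210 [206 206 207 211 217 223 229 231 217 164 122 118 132 169 210 212 202 198
 201 211 217 219 220 219 220 220] | [223 229 235 236 223 172 131 125 138 188 231 234 227 224]
212 [227 226 220 199 176 168 164 161 147 127 116 120 119 115 118 124 126 125
 136 171 211 217 218 218 217 219] | [232 232 233 230 207 145 120 124 133 174 220 227 226 226]
214 [224 220 194 143 123 120 121 119 121 117 118 122 120 114 115 121 122 123
 133 166 208 218 216 217 215 215] | [225 226 224 220 196 140 114 121 134 169 215 224 225 224]
216 [218 214 190 142 121 122 121 123 121 120 121 122 122 121 118 120 122 123
 135 170 207 215 215 214 214 214] | [225 224 224 223 212 173 126 127 156 194 216 221 222 222]
218 [163 152 137 125 122 121 123 121 121 121 123 124 122 121 122 124 123 1
[... 429 characters left out ...]
972192035))
paddle end (np.float64(368.70996600579775), np.float64(220.15023476411045))
paddle end (np.float64(385.4883614063426), np.float64(217.85400177616106))
(0.5945, -0.0275) 0.135 (np.float64(376.6703686585549), np.float64(209.20293306325127))
(0.5945, -0.0275) 0.12 (np.float64(376.3138369651798), np.float64(215.95476569416311))
(0.5945, -0.0275) 0.107 (np.float64(376.0077600539551), np.float64(221.75110895109063))
(0.5945, -0.0275) 0.098 (np.float64(375.79742775800133), np.float64(225.73428488058985))
paddle end (np.float64(367.785193829386), np.float64(219.33583855948248))
paddle end (np.float64(384.511022687857), np.float64(217.05747016770127))
[ 0.59221716 -0.03138803  0.098     ]
```

The paddle centre is at column 376.8 and the slot centre works out about 1.5 mm off axis, well within clearance. Lowering now.

```bash
python3 -m crank '[{"rotation":[0,0,0],"linear":[0,0,-0.08],"gripper":1},{"rotation":[0,0,0],"linear":[0,0,-0.08],"gripper":1},{"rotation":[0,0,0],"linear":[0,0,-0.08],"gripper":1},{"rotation":[0,0,0],"linear":[0,0,-0.08],"gripper":1}]'
python3 -m crank '[{"rotation":[0,0,0],"linear":[0,0,-0.08],"gripper":1},{"rotation":[0,0,0],"linear":[0,0,-0.08],"gripper":1}]'
python3 -m crank '[{"rotation":[0,0,0],"linear":[0,0,-0.08],"gripper":1},{"rotation":[0,0,0],"linear":[0,0,-0.08],"gripper":1}]'
```

```text
time_s: 16.03
tool_pos: [0.5945, -0.0273, 0.2052]
orientation: [-179.9, -0.2, -6.1]
contact_force: [-1.0, 1.4, 7.5]
grip_width: 0.154
grasp_force: 30.0
time_s: 16.2
tool_pos: [0.5945, -0.0273, 0.2013]
orientation: [-179.9, -0.2, -6.1]
contact_force: [-2.6, 0.5, 6.6]
grip_width: 0.151
grasp_force: 30.0
time_s: 16.37
tool_pos: [0.5944, -0.0274, 0.1972]
orientation: [-179.9, -0.2, -6.1]
contact_force: [-1.0, 1.0, 7.5]
grip_width: 0.148
grasp_force: 30.0
```

Down 14.7 mm at a steady 7 N, so the paddle is entering the slot freely.

```bash
python3 -m crank '[{"rotation":[0,0,0],"linear":[0,0,-0.1],"gripper":1},{"rotation":[0,0,0],"linear":[0,0,-0.1],"gripper":1},{"rotation":[0,0,0],"linear":[0,0,-0.1],"gripper":1},{"rotation":[0,0,0],"linear":[0,0,-0.1],"gripper":1}]'
python3 -m crank '[{"rotation":[0,0,0],"linear":[0,0,-0.12],"gripper":1},{"rotation":[0,0,0],"linear":[0,0,-0.12],"gripper":1},{"rotation":[0,0,0],"linear":[0,0,-0.12],"gripper":1},{"rotation":[0,0,0],"linear":[0,0,-0.12],"gripper":1}]'
python3 -m crank '[{"rotation":[0,0,0],"linear":[0,0,-0.1],"gripper":1},{"rotation":[0,0,0],"linear":[0,0,-0.1],"gripper":1},{"rotation":[0,0,0],"linear":[0,0,-0.05],"gripper":1},{"rotation":[0,0,0],"linear":[0,0,-0.03],"gripper":1}]'
```

```text
time_s: 16.7
tool_pos: [0.5945, -0.0273, 0.1872]
orientation: [-179.9, -0.2, -6.1]
contact_force: [-1.4, 1.8, 6.3]
grip_width: 0.15
grasp_force: 30.0
time_s: 17.03
tool_pos: [0.5945, -0.0274, 0.1752]
orientation: [-179.9, -0.2, -6.1]
contact_force: [-2.1, 1.5, 6.8]
grip_width: 0.149
grasp_force: 30.0
time_s: 17.37
tool_pos: [0.5945, -0.0273, 0.168]
orientation: [-179.9, -0.2, -6.1]
contact_force: [-1.6, 1.0, 6.3]
grip_width: 0.147
grasp_force: 30.0
```

```bash
python3 -m crank '[{"rotation":[0,0,0],"linear":[0,0,-0.04],"gripper":1},{"rotation":[0,0,0],"linear":[0,0,-0.02],"gripper":1}]'
```

```text
time_s: 17.53
tool_pos: [0.5945, -0.0274, 0.1678]
orientation: [-179.9, -0.2, -6.1]
contact_force: [-4.6, 1.2, 15.6]
grip_width: 0.152
grasp_force: 30.0
```

On the stop: the force rose to 15.6 N at 44 mm of travel. Now release straight and lift clear.

```bash
python3 -m crank '[{"rotation":[0,0,0],"linear":[0,0,0.02],"gripper":-1},{"rotation":[0,0,0],"linear":[0,0,0],"gripper":-1},{"rotation":[0,0,0],"linear":[0,0,0],"gripper":-1},{"rotation":[0,0,0],"linear":[0,0,0],"gripper":-1},{"rotation":[0,0,0],"linear":[0,0,0],"gripper":-1},{"rotation":[0,0,0],"linear":[0,0,0],"gripper":-1},{"rotation":[0,0,0],"linear":[0,0,0.3],"gripper":-1},{"rotation":[0,0,0],"linear":[0,0,0.5],"gripper":-1}]'
python3 -m crank '[{"rotation":[0,0,0],"linear":[0,0,0.8],"gripper":-1},{"rotation":[0,0,0],"linear":[0,0,0.8],"gripper":-1},{"rotation":[0,0,0],"linear":[0,0,0.8],"gripper":-1},{"rotation":[0,0,0],"linear":[0,0,0.8],"gripper":-1},{"rotation":[0,0,0],"linear":[-0.8,0,0],"gripper":-1},{"rotation":[0,0,0],"linear":[-0.8,0,0],"gripper":-1},{"rotation":[0,0,0],"linear":[-0.8,0,0],"gripper":-1},{"rotation":[0,0,0],"linear":[0,0,0],"gripper":-1}]'
python3 - <<'E'
from workcell import r
from h import *
import cv2
D=r.calibration("side");a=r.capture("side").astype(float).mean(2)
# head underside should be ~44 mm lower: blue stripe rows, before/after
b=cv2.imread("pics/side0.png")[:,:,::-1].astype(int);c=r.capture("side").astype(int)
for im in(b,c):
    m=(im[:,:,2]-im[:,:,0]>50);m[:, :350]=0;m[:,430:]=0;m[:140]=0;m[260:]=0;p=np.argwhere(m);print(p.mean(0),len(p))
print(proj(D,[.594,-.07,.162]),proj(D,[.594,-.07,.118]))
for v in(253,255,257):
    row=a[v,340:410];print([340+int(i) for i in np.where(np.diff((row>100).astype(int)))[0]])
E
```

```text
time_s: 18.2
tool_pos: [0.5935, -0.0274, 0.1852]
orientation: [-179.9, 0.1, -6.1]
contact_force: [-0.4, -0.1, -0.8]
grip_width: 0.681
grasp_force: 0.0
time_s: 18.87
tool_pos: [0.5316, -0.0272, 0.267]
orientation: [-179.9, -0.0, -6.1]
contact_force: [0.6, -0.2, 1.3]
grip_width: 1.001
grasp_force: 0.0
[200.93617021 384.53191489] 47
[221.87037037 382.66666667] 54
(np.float64(388.6199706200745), np.float64(203.7401654995089)) (np.float64(387.35371993834985), np.float64(224.31525499831292))
[353, 396]
[354, 396]
[354, 395]
```

The head's blue stripe dropped 20.9 px, where 20.6 px equals 44 mm. The pot hasn't moved and the arm is clear, so I'm handing in.

```bash
python3 -c "
from workcell import r
print(r.finish_job())"
```

```text
the job is handed in; nothing more can be done
None
```

The job is handed in, with no verdict returned: by camera and force readings the pot is on the stirrer ring, handle to the front, the paddle about 1.5 mm off the slot's centre at the last check before lowering, the head on its stop after 44 mm, the arm clear; the bystanders were not re-measured.

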